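Refit the filler plug of the press's hydraulic unit by feel

ROBOT

A 7-joint arm with a two-finger parallel gripper is mounted at the origin on a cart in front of the work surface, level with it; the furniture and walls round the work are solid. World frame = base frame: x ahead of the robot, y to its left, z up, the work surface at z = 0. Lengths are in mm, angles in rad, forces in N, time in s.
With the tool pointing down it reaches from about 400 to 875 mm from the base axis. Payload 4.4 kg.
Tool frame: the origin (TCP) lies at the very end of the fingers, on their centre line; the grasp point (between the pads) lies 19 mm behind it; z points along the fingers, y is the line along which they close (so a half turn about z gives the same grasp; the last joint's range is limited). The gripper opens to 85 mm and grips with 20 to 120 N. Pads are 22 mm wide; open, the fingers measure 114 mm over their backs; the gripper's body (76 mm by 85 mm) begins 54 mm behind the grasp point. The pads swing forward as they close: fully open they stand 13 mm farther back than shut.
Start: joints at [1.081, 0.628, 0.038, 1.517, -0.027, 0.996, -0.02], TCP at [267.326, -592.499, 231.313] pointing down, gripper open.
Joint ranges: [-3.06, 3.06], [-0.37, 2.12], [-1.25, 1.32], [0.18, 2.47], [-1.1, 4.24], [0.23, 1.98], [-2.94, 2.94]. Speed limits (rad/s): [2.57, 2.57, 3.14, 3.14, 3.14, 3.14, 3.14].

INTERFACE

Orientations are given as [roll, pitch, yaw] about the fixed x, y, z axes, in that order (R = Rz(yaw) Ry(pitch) Rx(roll)).
In Python, from cell import read_state, get_image, camera_info, finish_job gives the robot as it stands.
- The arm moves only by the tool play_rows, never from a script. Its argument "deltas" is one flat list of numbers, 7 for each row, row after row: the shift along the tool's x, y, z in mm, then the turn, a rotation vector about the tool's x, y, z in rad, then the opening, from 0 (shut) to 1 (fully open). In form: [dx, dy, dz, ax, ay, az, grip, dx, dy, dz, ax, ay, az, grip, ...]. A call has 1 to 10 rows; each row is the pose to reach, as a shift and turn from the pose commanded when the call began, along the tool's axes at that moment; what a row does not reach only later rows make up. A row lasts 1/8 s, in which the tool goes at most 62.5 mm and 10.7 degrees, less where a joint would pass 70% of its speed; a pose out of reach is approached as far as the arm can. A call with a gripper value outside its range is refused whole. The fingers move at their own pace and stop on an object; the grip force is fixed at half the most. Time passes only in rows, so rows that repeat a pose let the fingers close. It gives the time, the measured TCP pose, the force, the opening and the grip force at its end, in the units of the state.
- read_state(): the state, without advancing time (a new reading comes with each control period).
- get_image(name): name is "scene" or "side" or "wrist"; returns the picture (384x512x3 uint8, red, green, blue); there is no depth.
- camera_info(name): a dict with "fx", "fy", "cx", "cy" (pixels), "distortion" ([k1, k2, p1, p2, k3] as OpenCV has them; the pictures are not rectified), "T" (4x4, takes a point from camera to world coordinates). Camera axes: x right, y down, z forward; pixel columns grow to the right and rows downward; lengths in mm; the calibration is good to about 2 mm. A picture is of the moment at which its call begins: read the wrist's pose just before it. camera_info takes no time and is no camera call; for the wrist camera it gives the pose at the moment of the call.
- finish_job(): hands the job in; it is judged then, once.
The state is a dict: "clock": time; "qpos": joint angles; "qd": joint speeds; "tau": joint torques, N m; "eef_pos": TCP position; "tool_rot": TCP orientation; "force": force on the tool from outside, world axes, zero at the start; "torque": the same for the moment, N m; "width": finger opening in mm; "gripper_force": force on a finger pad.
Only numpy, scipy, OpenCV 4.12 (cv2) and the standard library are available. Lean on these libraries where they do the work, as an engineer would, in place of code of your own. Each camera call takes 0.05 s, during which the arm holds its last target. There are 200 camera calls.

TASK

The oil has been topped up: put the red filler plug back into the neck of the blue hydraulic unit. Set it upright in the neck, back it off (counter-clockwise) under light pressure until you feel it drop into the thread start, then run it in clockwise until its shoulder sits flush on the neck, and let go. Never force it: if it stops before it has dropped, it is not in the thread; leave the other things on the bench alone.

Things in the scene. Friction and masses are not known exactly. Their poses are not given: they have to be found in the camera images.
- neck_mouth (a point): Centre of the flat top face of the unit's round aluminium filler neck (outside 53 mm, clear opening 42 mm), on its vertical axis: the seat of the plug's shoulder, 118 mm above the bench. Inside are 3 threads with flat tops; beside each thread's start, on its counter-clockwise side, is a gap and then a stop rib. Where the starts lie round the neck differs each time and is not measured.
- hydraulic_unit: Blue oil tank (158 x 118 mm, 86 mm high) bolted to the bench, with a grey motor, a gauge and two capped couplings, all lower than the neck's face. Origin on the bench under the neck's axis, z up, x towards the motor (which ends 188 mm out). It cannot move.
- plug_wing (a point): Middle of the upright wing of the loose red filler plug (filler_plug, 0.14 kg): 46 mm long (point x), 12 mm thick (point y), 29 mm high (point z, 14.5 mm up and down); grip it across its thickness. It starts standing upright in a fixed steel dish (92 mm wide, rim 7 mm high).
- plug_shoulder (a point): Centre of the under side of the plug's red shoulder (52 mm wide, 6 mm thick), 20 mm below the wing's middle, z up. Below it a 27 mm steel nose reaches 26 mm down (tapering to 21 mm at its end) and carries three lugs 120 degrees apart (40 mm over the lugs, 1 mm play all round in the neck), under sides 15 mm below the shoulder.
- plug_lugs (a point): Centre of the plug at its lugs, 13 mm below the shoulder. Height of the shoulder over the neck's face: about 10.4 mm with lugs on the thread tops, 13 mm if on the ribs' tops. Turned counter-clockwise (from above), at most 110 degrees, the lugs fall off into the gaps: 3.6 to 4.5 mm, a drop of over 6 mm; one landing in 9 drops straight in. A gap leaves 14 degrees of play, then its rib stops the lug.
- neck_axis (a point): Point on the neck's axis 15 mm below its face. From the thread start, clockwise turning sinks the plug 0.65 mm per 10 degrees; after 56 to 70 degrees its shoulder is flush (it sinks no more), about 18 degrees later it tightens (stop at about 0.3 N m). Turned clockwise while on the thread tops, the lugs run against the ribs and jam. All is rigid; a push of 4 to 6 N and a slow turn do, with the plug upright on the axis.
- grease_tin: Blue and white round tin, 70 mm wide, 31 mm high, origin under its middle; leave it alone.
- marking_paint: Small white bottle with a lime cap, 41 x 66 x 90 mm, origin under its middle; leave it alone.
- mug: Cream mug with blue dots, 92 mm wide (127 mm with its handle), 93 mm high, origin under its middle; leave it alone.
Mind the look-alikes: they are no part of the job. Several things look just like the part that bears plug_wing: the one meant starts farthest from the robot's base.

How it is judged (in metres and radians):
On the way:
1. the plug has dropped into the thread start and stands there level (z of plug_shoulder in the frame of neck_mouth between 0.0028 and 0.0058 m and horizontal distance between plug_shoulder and neck_mouth below 0.0025 m and angle between plug_shoulder's own z axis and vertical below 0.09 rad), for 0.2 s.
At the end, for the whole second after the job is handed in: the plug is run in: its shoulder lies within 1 mm of the neck's face, within 2.5 mm of the neck's axis, level within 0.05 rad, at rest and released (z of plug_shoulder in the frame of neck_mouth below 0.001 m and horizontal distance between plug_shoulder and neck_mouth below 0.0025 m and angle between plug_shoulder's own z axis and vertical below 0.05 rad and linear speed of filler_plug below 0.02 m/s); the robot touches nothing.
It fails at once if the plug is forced: more than 80 N between it and the unit (contact force between filler_plug and hydraulic_unit above 80 N).
It fails at once if the grease tin is pushed more than 20 mm from its place (distance of grease_tin from where it was at the start of the episode above 0.02 m).
It fails at once if the marking paint is pushed more than 20 mm from its place (distance of marking_paint from where it was at the start of the episode above 0.02 m).
It fails at once if the mug is pushed more than 20 mm from its place (distance of mug from where it was at the start of the episode above 0.02 m).
It also fails if it takes over 72 s, if anything falls off the work surface, if the arm or the gripper's body presses on something with over 40 N, if the wrist force passes 120 N, or if a joint passes its speed limit or range.

## Working session

There is one attempt and no reset: what is moved stays moved. The work goes in short steps, Python scripts to look and compute and a tool call to move; the robot and the scene stay as the last step left them, time stands still between calls to the robot, and variables do not carry over. Pictures are saved under pics/ and viewed, at most 10 in all, crops included, and the job is handed in when it is done.

Besides the shell and the picture viewer there is one more tool, called as name(argument=value, ...) on one line, values as JSON. play_rows: Moves the arm, as the interface text tells. Its arguments: {"type":"object","properties":{"deltas":{"type":"array"}},"required":["deltas"]}

```bash
mkdir -p pics; cat > h.py <<'E'
import numpy as np, cv2
from cell import *
from scipy.spatial.transform import Rotation as R
def K(ci): return np.array([[ci['fx'],0,ci['cx']],[0,ci['fy'],ci['cy']],[0,0,1.]])
def ray(ci,uv):
    p=cv2.undistortPoints(np.array([[uv]],float),K(ci),np.array(ci['distortion'],float))[0,0]
    T=np.array(ci['T']); d=T[:3,:3]@np.array([p[0],p[1],1]); return T[:3,3],d
def onz(ci,uv,z):
    o,d=ray(ci,uv); return o+d*(z-o[2])/d[2]
def proj(ci,P):
    T=np.linalg.inv(np.array(ci['T'])); q=T[:3,:3]@np.array(P,float)+T[:3,3]
    return cv2.projectPoints(q.reshape(1,1,3),np.zeros(3),np.zeros(3),K(ci),np.array(ci['distortion'],float))[0].ravel()
def tri(c1,u1,c2,u2):
    o1,d1=ray(c1,u1);o2,d2=ray(c2,u2)
    s=np.linalg.lstsq(np.c_[d1,-d2],o2-o1,rcond=None)[0]
    a=o1+d1*s[0];b=o2+d2*s[1];return (a+b)/2,np.linalg.norm(a-b)
def blobs(im,lo,hi,mn=60):
    hsv=cv2.cvtColor(im,cv2.COLOR_RGB2HSV); lo=np.array(lo);hi=np.array(hi)
    m=cv2.inRange(hsv,lo,hi)
    if lo[0]<5: m|=cv2.inRange(hsv,np.array([170,lo[1],lo[2]]),np.array([180,255,255]))
    n,l,s,c=cv2.connectedComponentsWithStats(m)
    return [(s[i].tolist(),c[i].round(1).tolist()) for i in range(1,n) if s[i,4]>mn],m
E
python3 - <<'E'
from h import *
s=read_state();print(s)
ims=[]
for n in('scene','side'):
    im=get_image(n);cv2.imwrite(f'pics/{n}0.png',im[:,:,::-1]);ci=camera_info(n)
    print(n,np.array(ci['T']).round(3).tolist(),ci['fx'],ci['distortion'])
    for b in blobs(im,(0,120,60),(10,255,255),30)[0]: print(b,onz(ci,b[1],40).round(0))
    ims.append(im)
im=get_image('wrist');cv2.imwrite('pics/wrist0.png',im[:,:,::-1]);print(np.array(camera_info('wrist')['T']).round(3).tolist())
a=np.vstack(ims);cv2.imwrite('pics/both.png',a[:,:,::-1])
E
```

```text
{'clock': 0.0, 'qpos': array([ 1.08115881,  0.6293585 ,  0.03844737,  1.51839274, -0.02702088,
        0.99626516, -0.01999842]), 'qd': array([-0.00113815, -0.00061128,  0.00160056, -0.00036569,  0.00067439,
       -0.00010705,  0.00159946]), 'tau': array([ 3.30866433e-04, -5.63388205e+01,  1.22593705e+00, -1.93443131e+01,
        1.08142468e-02,  1.04474032e-02,  6.90849788e-06]), 'eef_pos': array([ 267.08986732, -591.90015867,  230.37323925]), 'tool_rot': array([-3.13968698e+00,  1.18305007e-05,  4.23822802e-01]), 'force': array([ 0.21472178,  0.35039523, -0.04578166]), 'torque': array([-0.02904642, -0.00330833, -0.02679718]), 'gripper_force': 0.0, 'width': 85.20461938947597}
scene [[0.466, -0.618, 0.634, 17.625], [-0.885, -0.311, 0.348, -381.952], [-0.018, -0.723, -0.691, 685.408], [0.0, 0.0, 0.0, 1.0]] 377.8693672437558 [-0.00410569  0.          0.          0.          0.        ]
([271, 173, 18, 7, 76], [279.3, 176.1]) [692. -75.  40.]
([221, 180, 9, 8, 56], [225.2, 183.4]) [605.  36.  40.]
([166, 219, 23, 26, 409], [177.4, 232.7]) [416.  46.  40.]
([220, 242, 24, 28, 437], [231.5, 258.1]) [411. -98.  40.]
([287, 260, 26, 30, 512], [299.6, 276.5]) [ 434. -243.   40.]
side [[1.0, 0.019, -0.018, 565.278], [0.026, -0.591, 0.806, -758.793], [0.005, -0.806, -0.591, 604.42], [0.0, 0.0, 0.0, 1.0]] 404.6189265421398 [-0.06081735  0.          0.          0.          0.        ]
([192, 175, 21, 19, 335], [201.2, 184.2]) [419.  45.  40.]
([253, 174, 9, 8, 57], [257.2, 177.3]) [554.  79.  40.]
([294, 209, 24, 10, 179], [306.7, 213.2]) [667. -60.  40.]
([180, 211, 24, 24, 443], [191.5, 223.1]) [ 417. -101.   40.]
([178, 261, 29, 27, 600], [191.3, 274.0]) [ 438. -246.   40.]
[[0.411, -0.878, -0.246, 329.482], [-0.912, -0.396, -0.11, -564.757], [-0.001, 0.27, -0.963, 373.198], [0.0, 0.0, 0.0, 1.0]]
```

View pics/scene0.png

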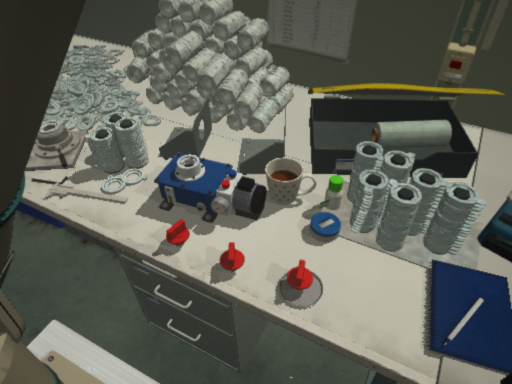

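View pics/side0.png

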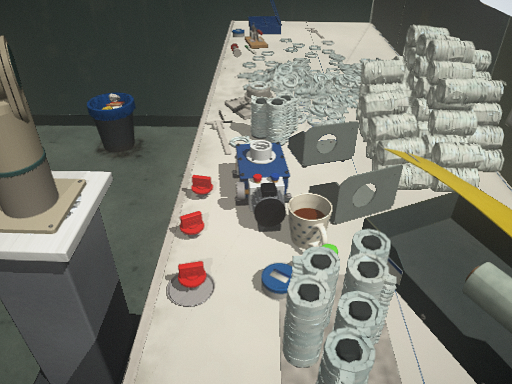

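The three red candidates in the scene picture are at (177,233), (231,258) and (300,277). Only (300,277) stands in a steel dish, and it is farthest from the base at about 500 mm, against 420 and 428 mm for the others. I'll confirm it in an enlarged crop. The neck is near scene (188,163) and side (261,148).

```bash
python3 - <<'E'
from h import *
a=cv2.imread('pics/scene0.png');b=cv2.imread('pics/side0.png')
def c(i,x,y,w=64,h=48): return cv2.resize(i[y-h//2:y+h//2,x-w//2:x+w//2],(400,300),interpolation=cv2.INTER_CUBIC)
cv2.imwrite('pics/crop1.png',np.vstack([np.hstack([c(a,300,280),c(b,192,278)]),np.hstack([c(a,188,166),c(b,261,152)])]))
cs,cd=camera_info('scene'),camera_info('side')
print(onz(cs,(188,162),118),onz(cd,(261,147),118))
print(tri(cs,(299.6,276.5),cd,(191.3,274)))
E
```

```text
[559.3760088  105.45199567 118.        ] [562.51015865  94.40089725 118.        ]
(array([ 437.03158559, -241.98217294,   35.25229783]), np.float64(0.18553714026018112))
```

View pics/crop1.png

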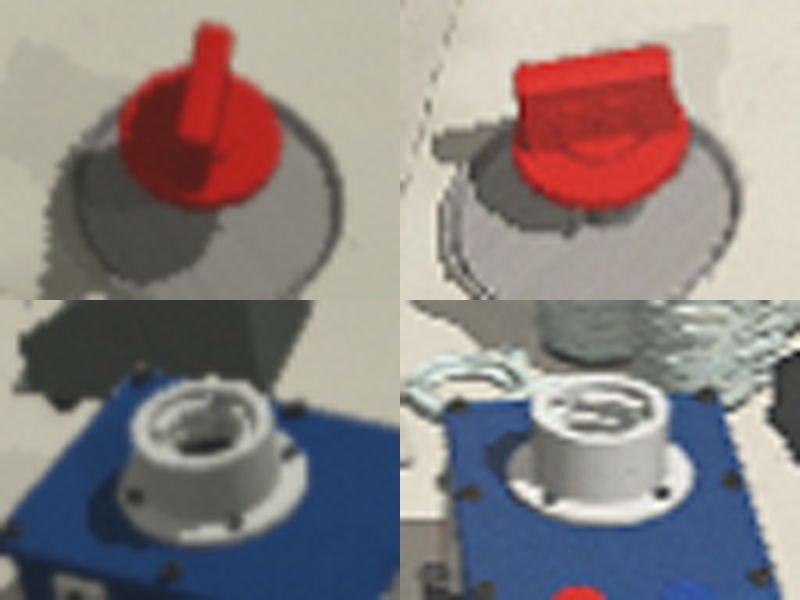

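The crop shows one upright red plug standing in the steel dish. The wing's top edge runs (302,260)–(299,277) in scene and (179,266)–(203,264) in side. The neck's top ellipse is centred at scene (188.5,161.2) and side (261,145.3).

```bash
python3 - <<'E'
from h import *
cs,cd=camera_info('scene'),camera_info('side')
print(onz(cs,(188.5,161.2),118),onz(cd,(261,145.3),118), tri(cs,(188.5,161.2),cd,(261,145.3)))
l,r=onz(cd,(179,266.5),62),onz(cd,(202.9,263.6),62);print(l,r,(l+r)/2,np.degrees(np.arctan2(*(r-l)[1::-1])))
l,r=onz(cs,(302.4,260.5),62),onz(cs,(299.4,277.5),62);print(l,r,(l+r)/2,np.degrees(np.arctan2(*(l-r)[1::-1])))
s=read_state();M=R.from_euler('xyz',s['tool_rot']).as_matrix();print(M.round(3))
W=np.array([437,-242,150.]);print(M.T@(W-s['eef_pos']))
Tw=np.array(camera_info('wrist')['T']);print('cam in tool',M.T@(Tw[:3,3]-s['eef_pos']),(M.T@Tw[:3,:3]).round(3))
E
```

```text
[562.42596133 106.15976562 118.        ] [562.41348442 102.69850929 118.        ] (array([562.72946003, 106.37782775, 116.73085008]), np.float64(1.552239047808603))
[ 417.94428091 -248.79009068   62.        ] [ 460.62694676 -240.04012497   62.        ] [ 439.28561383 -244.41510782   62.        ] 11.585150972636894
[ 457.1187093  -237.81561339   62.        ] [ 417.42838574 -248.36863281   62.        ] [ 437.27354752 -243.0921231    62.        ] 14.889539227989722
[[ 0.912  0.411 -0.001]
 [ 0.411 -0.912  0.001]
 [-0.    -0.001 -1.   ]]
[ 298.79812695 -249.13145641   80.98352431]
cam in tool [  68.06923328    0.54496602 -142.56832325] [[-0.    -0.963 -0.27 ]
 [ 1.    -0.     0.   ]
 [-0.    -0.27   0.963]]
```

play_rows(deltas=[60,-50,16,0,0,0.04,1,120,-100,32,0,0,0.08,1,180,-150,48,0,0,0.12,1,240,-200,65,0,0,0.16,1,299,-247,81,0,0,0.19,1,299,-247,81,0,0,0.19,1,299,-247,81,0,0,0.19,1,299,-247,81,0,0,0.19,1])

```text
clock: 1.15
eef_pos: [438.9, -242.5, 149.9]
tool_rot: [-3.14, 0.0, 0.238]
force: [-0.4, -0.5, 0.2]
width: 85.7
gripper_force: 0.0
```

```bash
python3 - <<'E'
from h import *
s=read_state();print(s['clock'],s['eef_pos'],s['tool_rot'],s['qpos'].round(2),s['force'])
ci=camera_info('wrist');im=get_image('wrist')
bl,m=blobs(im,(0,120,60),(10,255,255),100);print(bl)
cv2.imwrite('pics/w1.png',im[:,:,::-1])
print([proj(ci,(438,-244,z)).round(1).tolist() for z in(62,33)])
E
```

```text
1.15 [ 438.91979309 -242.45107564  149.89512114] [-3.14041580e+00  4.61310155e-04  2.38047969e-01] [ 0.39  0.54  0.09  2.01 -0.08  0.6  -0.8 ] [-0.44662282 -0.52839317  0.236965  ]
[([45, 143, 71, 68, 3380], [81.5, 174.1]), ([227, 159, 63, 68, 3018], [258.0, 189.7])]
[[259.5, 198.3], [259.4, 188.5]]
```

View pics/w1.png

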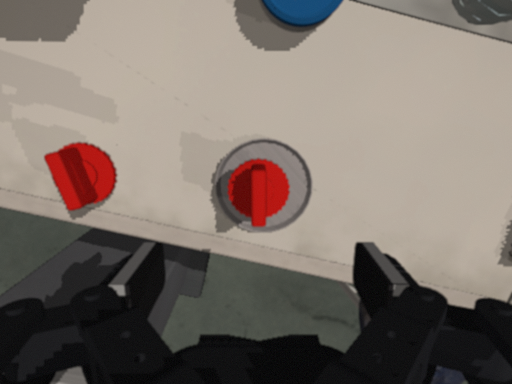

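The plug disc is centred at (258.5,189.5), within 1 px of where my estimate projects, and the wing lies along the tool's x. Now I descend and grip.

play_rows(deltas=[-1,0.5,40,0,0,0,1,-1.5,0.5,80,0,0,0,1,-1.5,0.5,105,0,0,0,1,-1.5,0.5,112,0,0,0,1,-1.5,0.5,112,0,0,0,1])

```text
clock: 1.82
eef_pos: [436.6, -246.6, 38.6]
tool_rot: [3.141, 0.0, 0.232]
force: [0.8, -0.4, -0.3]
width: 85.4
gripper_force: 0.0
```

```bash
python3 - <<'E'
from h import *
for i in range(3):
    s=read_state();print(s['clock'],s['eef_pos'],s['tool_rot'],s['force'])
    im=get_image('wrist')
cv2.imwrite('pics/w2.png',im[:,:,::-1])
E
```

```text
1.825 [ 436.63613422 -246.58723283   38.57740112] [3.14093807e+00 8.82980036e-05 2.31856256e-01] [ 0.77085233 -0.35986789 -0.26138696]
1.875 [ 437.10950086 -246.44941365   39.06939829] [ 3.14037268e+00 -7.69159546e-04  2.32368837e-01] [-0.1638874   0.58496973 -0.72587391]
1.925 [ 437.41646955 -246.27634279   39.32836107] [ 3.14009342e+00 -1.31259472e-03  2.32819285e-01] [ 0.61632194  0.11314891 -0.73440266]
```

View pics/w2.png

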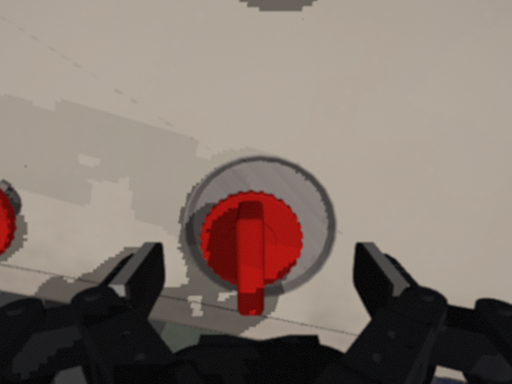

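```bash
python3 - <<'E'
from h import *
s=read_state();ci=camera_info('wrist')
bl,m=blobs(cv2.imread('pics/w2.png')[:,:,::-1].copy(),(0,120,60),(10,255,255),500);print(bl)
ys,xs=np.where(m[180:300,190:310]>0);print(ys.min()+180)
M=R.from_euler('xyz',s['tool_rot']).as_matrix()
for z in(32,34):
    P=onz(ci,(251.5,240),z);print(P,M.T@(P-s['eef_pos']))
print(s['eef_pos'],[ (M.T@(onz(ci,p,62)-s['eef_pos'])).round(1) for p in((250,201),(250,293),(250,314))])
E
```

```text
[([0, 189, 17, 66, 742], [6.0, 222.2]), ([199, 190, 104, 126, 8526], [250.6, 244.2])]
190
[ 437.45403235 -243.00824856   32.        ] [ 0.56329738 -2.9724992   7.3801758 ]
[ 438.33739406 -242.84422469   34.        ] [ 1.46375496 -2.92491841  5.38164035]
[ 437.57916046 -246.0222207    39.3837907 ] [array([ 30.9,  -2.8, -22.6]), array([-10.8,  -3.1, -22.6]), array([-21.3,  -3.1, -22.7])]
```

play_rows(deltas=[0.5,-3,3,0,0,0,1,0.5,-3,3,0,0,0,1,0.5,-3,3,0,0,0,0,0.5,-3,3,0,0,0,0,0.5,-3,3,0,0,0,0,0.5,-3,3,0,0,0,0,0.5,-3,3,0,0,0,0,0.5,-3,3,0,0,0,0,0.5,-3,3,0,0,0,0,0.5,-3,3,0,0,0,0])

```text
clock: 3.22
eef_pos: [436.9, -242.2, 35.4]
tool_rot: [3.141, -0.0, 0.234]
force: [-0.3, -0.6, 4.0]
width: 10.9
gripper_force: 58.9
```

play_rows(deltas=[0,0,-30,0,0,0,0,0,0,-80,0,0,0,0,10,-30,-130,0,0,0,0,40,-80,-165,0,0,0,0,60,-130,-165,0,0,0,0,80,-180,-165,0,0,0,0,100,-230,-165,0,0,0,0,116,-270,-165,0,0,0,0,132,-308,-165,0,0,0,0,132,-308,-165,0,0,0,0])

```text
clock: 4.47
eef_pos: [493.6, 92.3, 199.8]
tool_rot: [-3.14, 0.0, 0.241]
force: [0.3, -1.6, -1.6]
width: 10.8
gripper_force: 58.8
```

play_rows(deltas=[0,0,0,0,0,0,0,0,0,0,0,0,0,0,0,0,0,0,0,0,0,0,0,0,0,0,0,0])

```text
clock: 4.97
eef_pos: [493.8, 87.4, 200.4]
tool_rot: [3.142, -0.0, 0.233]
force: [-0.1, 0.2, -0.9]
width: 10.9
gripper_force: 58.8
```

```bash
python3 - <<'E'
from h import *
s=read_state();print(s['clock'],s['eef_pos'],s['tool_rot'],s['qpos'].round(2),s['force'],s['torque'],s['width'])
ci=camera_info('wrist');im=get_image('wrist')
cv2.imwrite('pics/w3.png',im[:,:,::-1]);np.save('w3T.npy',np.array(ci['T']))
print(proj(ci,(562.4,104.5,118)))
print(blobs(im,(0,120,60),(10,255,255),300)[0])
E
```

```text
4.975 [493.83621717  87.36400433 200.37798227] [ 3.14152742e+00 -5.35666075e-05  2.32592004e-01] [-0.32  0.46  0.13  1.96 -0.09  0.72 -1.48] [-0.1426896   0.19623129 -0.91490818] [ 0.03644943 -0.00345202 -0.05223549] 10.910079443833272
[256.26332756  99.95065418]
[([372, 131, 27, 24, 512], [385.4, 142.5]), ([207, 193, 105, 129, 6192], [259.0, 243.3]), ([378, 257, 50, 51, 1601], [404.4, 278.4])]
```

View pics/w3.png

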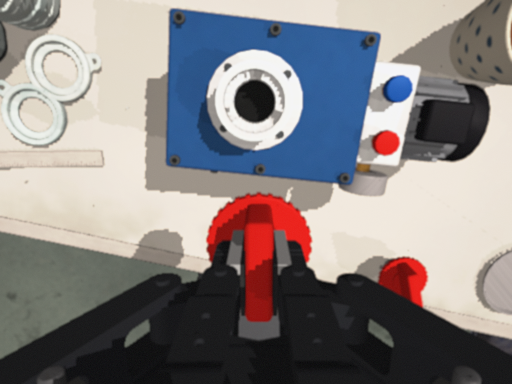

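```bash
python3 - <<'E'
from h import *
im=cv2.imread('pics/w3.png');c=im[40:160,200:312]
g=cv2.cvtColor(c,cv2.COLOR_BGR2GRAY).astype(float)
print(g[60,::4].astype(int).tolist())
e=np.clip((g-80)/(255-80),0,1)**2.5*255
o=np.hstack([cv2.resize(x.astype(np.uint8),(400,429),interpolation=cv2.INTER_CUBIC) for x in(g,e)])
cv2.imwrite('pics/w3c.png',o)
s=read_state();ci=camera_info('wrist');print(ci['fx'],ci['cx'],ci['cy'])
M=R.from_euler('xyz',s['tool_rot']).as_matrix()
# predicted circles
print('top face centre',[proj(ci,(562.4+26.5*a,104.5+26.5*b,118)).round(1).tolist() for a,b in((0,0),(1,0),(-1,0),(0,1),(0,-1))])
for z in(2,4): # disc top edge 2/4 mm below tcp
    for x in (-.5,0,.5,1,1.5):
        q=[proj(ci,s['eef_pos']+M@np.array([x+26*np.cos(t),26*np.sin(t),z])) for t in np.linspace(0,6.28,90)]
        q=np.array(q);print(z,x,q[:,0].min().round(1),q[:,0].max().round(1),q[:,1].min().round(1))
E
```

```text
[77, 63, 142, 147, 244, 244, 226, 244, 232, 32, 36, 34, 33, 21, 19, 19, 18, 21, 16, 234, 203, 181, 245, 245, 245, 248, 84, 86]
315.37844066135017 258.5524973282762 192.15117995054126
top face centre [[256.5, 100.0], [265.7, 59.2], [248.0, 138.1], [218.5, 90.6], [294.0, 109.3]]
2 -0.5 205.3 309.4 196.6
2 0 205.3 309.5 195.6
2 0.5 205.2 309.5 194.6
2 1 205.2 309.6 193.6
2 1.5 205.1 309.6 192.6
4 -0.5 205.9 308.8 195.4
4 0 205.9 308.9 194.4
4 0.5 205.9 308.9 193.4
4 1 205.8 308.9 192.5
4 1.5 205.8 309.0 191.5
```

View pics/w3c.png

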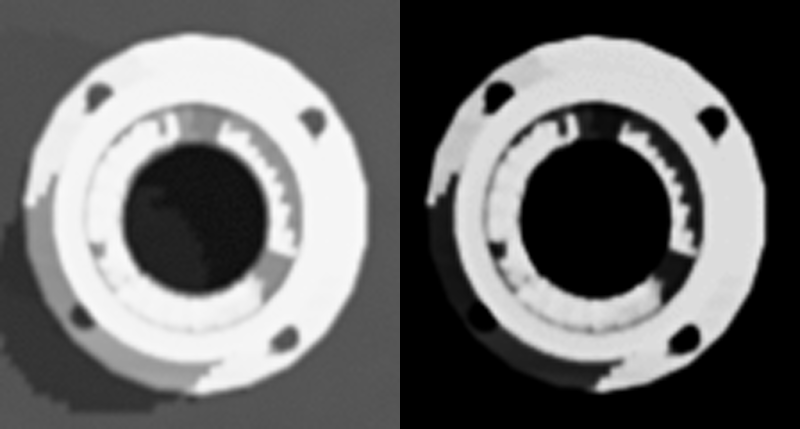

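```bash
python3 - <<'E'
from h import *
from scipy.optimize import brentq
s=read_state();ci=camera_info('wrist');e=s['eef_pos']
M=R.from_euler('xyz',s['tool_rot']).as_matrix()
im=cv2.imread('pics/w3.png')[:,:,::-1].copy()
m=blobs(im,(0,120,40),(10,255,255))[1];ys,xs=np.where(m[185:330,190:330]>0);ys+=185;xs+=190
print('red',xs.min(),xs.max(),ys.min(),ys.max(), 'wing cols',[ (xs[ys==r].min(),xs[ys==r].max()) for r in(290,305,318)])
T=np.linspace(0,6.28,180)
def disc(x,d): return min(proj(ci,e+M@np.array([x+26*np.cos(t),0.9+26*np.sin(t),d]))[1] for t in T)
for d in(-1,0,1,2,3,4):
    xd=brentq(lambda x:disc(x,d)-ys.min(),-6,8)
    xw=brentq(lambda x:proj(ci,e+M@np.array([x-23,0,d-28.5]))[1]-(ys.max()+1),-8,10)
    print(d,round(xd,2),round(xw,2))
P=onz(ci,(254.4,100.8),118);print('neck',P,'tool',M.T@(P-e))
E
```

```text
red 207 311 193 321 wing cols [(np.int64(245), np.int64(272)), (np.int64(245), np.int64(273)), (np.int64(246), np.int64(270))]
-1 2.14 2.99
0 1.86 2.21
1 1.57 1.43
2 1.29 0.65
3 1.01 -0.12
4 0.72 -0.9
neck [561.57099592 105.80912132 118.        ] tool [70.11739763 -2.1913334  82.38172581]
```

play_rows(deltas=[30,-1.5,5,0,0,0,0,55,-2.5,15,0,0,0,0,66,-3,25,0,0,0,0,68.5,-3,35,0,0,0,0,68.5,-3,35,0,0,0,0,68.5,-3,35,0,0,0,0,68.5,-3,35,0,0,0,0,68.5,-3,35,0,0,0,0])

```text
clock: 6.02
eef_pos: [559.8, 106.8, 165.8]
tool_rot: [-3.142, -0.001, 0.234]
force: [0.2, -0.1, -1.5]
width: 11.1
gripper_force: 58.8
```

```bash
cat > st.py <<'E'
from h import *
s=read_state();M=R.from_euler('xyz',s['tool_rot']).as_matrix();e=s['eef_pos']
ax=e+M@np.array([1.5,0,6.8]);print('t',s['clock'],'axis',ax[:2].round(2),'shoulder h',round(ax[2]-118,2),'yaw',round(np.degrees(s['tool_rot'][2]),2),'tilt',np.degrees(np.arccos(-M[2,2])).round(2),'F',s['force'].round(1),'T',s['torque'].round(2),'w',round(s['width'],1),'j7',s['qpos'][6].round(2))
E
python3 - <<'E'
from st import *
sd=get_image('side');sc=get_image('scene')
def c(i,x,y): return cv2.resize(i[y-36:y+36,x-48:x+48],(400,300),interpolation=cv2.INTER_CUBIC)
cv2.imwrite('pics/c4.png',np.hstack([c(sc,188,155),c(sd,261,140)])[:,:,::-1])
E
```

```text
t 6.025 axis [561.26 107.14] shoulder h 40.96 yaw 13.39 tilt 0.04 F [ 0.2 -0.1 -1.5] T [-0.06 -0.05 -0.01] w 11.1 j7 -1.48
```

View pics/c4.png

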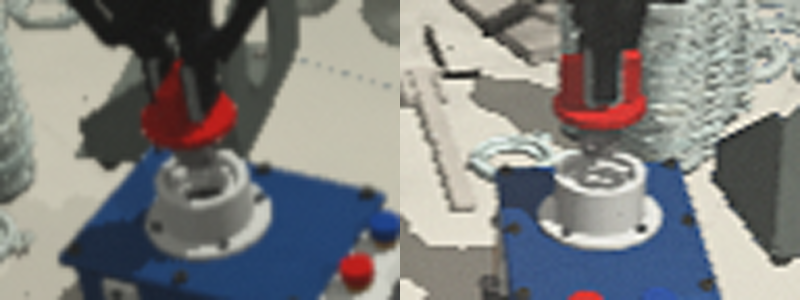

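The crop shows the plug upright over the neck: in the side half the disc is at u≈598 and the neck at ≈600. Lowering.

play_rows(deltas=[0,0,8,0,0,0,0,0,0,16,0,0,0,0,0,0,22,0,0,0,0,0,0,24,0,0,0,0,0,0,24,0,0,0,0,0,0,24,0,0,0,0])

```text
clock: 6.88
eef_pos: [560.0, 106.8, 141.5]
tool_rot: [3.142, -0.0, 0.234]
force: [-0.1, 0.3, -1.0]
width: 10.8
gripper_force: 58.8
```

```bash
python3 st.py
```

```text
t 6.875 axis [561.43 107.16] shoulder h 16.73 yaw 13.39 tilt 0.03 F [-0.1  0.3 -1. ] T [ 0.05 -0.06 -0.02] w 10.8 j7 -1.48
```

play_rows(deltas=[0,0,0.5,0,0,0,0,0,0,1,0,0,0,0,0,0,1.5,0,0,0,0,0,0,2,0,0,0,0,0,0,2,0,0,0,0])

```text
clock: 7.5
eef_pos: [559.7, 106.8, 139.3]
tool_rot: [-3.142, 0.0, 0.234]
force: [-0.5, -0.7, -1.6]
width: 10.8
gripper_force: 58.8
```

```bash
python3 st.py
```

```text
t 7.5 axis [561.18 107.11] shoulder h 14.47 yaw 13.39 tilt 0.01 F [-0.5 -0.7 -1.6] T [ 0.01 -0.01  0.02] w 10.8 j7 -1.48
```

play_rows(deltas=[0,0,0.4,0,0,0,0,0,0,0.8,0,0,0,0,0,0,1.2,0,0,0,0,0,0,1.2,0,0,0,0])

```text
clock: 8.0
eef_pos: [559.8, 106.8, 138.1]
tool_rot: [-3.142, -0.0, 0.234]
force: [-0.4, 0.1, -2.4]
width: 10.7
gripper_force: 58.8
```

play_rows(deltas=[0,0,0.3,0,0,0,0,0,0,0.6,0,0,0,0,0,0,0.6,0,0,0,0])

```text
clock: 8.38
eef_pos: [559.8, 106.8, 137.6]
tool_rot: [3.142, -0.0, 0.234]
force: [0.3, -1.0, -0.3]
width: 10.9
gripper_force: 58.9
```

play_rows(deltas=[0,0,0.3,0,0,0,0,0,0,0.6,0,0,0,0,0,0,0.6,0,0,0,0])

```text
clock: 8.75
eef_pos: [560.1, 106.8, 136.9]
tool_rot: [3.142, -0.001, 0.234]
force: [1.2, -0.1, -1.1]
width: 11.1
gripper_force: 58.9
```

```bash
python3 st.py
```

```text
t 8.75 axis [561.51 107.19] shoulder h 12.13 yaw 13.39 tilt 0.04 F [ 1.2 -0.1 -1.1] T [ 0.02 -0.16 -0.03] w 11.1 j7 -1.48
```

Inside the opening (h 12). I continue gently towards the thread tops at about 10.4.

play_rows(deltas=[0,0,0.3,0,0,0,0,0,0,0.6,0,0,0,0,0,0,0.6,0,0,0,0])

```text
clock: 9.12
eef_pos: [560.0, 106.8, 136.4]
tool_rot: [3.142, -0.001, 0.234]
force: [1.4, 0.7, -0.4]
width: 10.9
gripper_force: 58.9
```

play_rows(deltas=[0,0,0.3,0,0,0,0,0,0,0.6,0,0,0,0,0,0,0.6,0,0,0,0])

```text
clock: 9.5
eef_pos: [559.9, 106.8, 135.8]
tool_rot: [-3.142, -0.0, 0.234]
force: [2.1, -0.1, -0.4]
width: 11.0
gripper_force: 58.9
```

play_rows(deltas=[0,0,0.3,0,0,0,0,0,0,0.5,0,0,0,0,0,0,0.5,0,0,0,0])

```text
clock: 9.88
eef_pos: [559.9, 106.8, 135.3]
tool_rot: [3.142, -0.0, 0.234]
force: [0.8, 0.0, -0.0]
width: 10.8
gripper_force: 58.9
```

```bash
python3 st.py
```

```text
t 9.875 axis [561.39 107.17] shoulder h 10.47 yaw 13.39 tilt 0.02 F [ 0.8  0.  -0. ] T [ 0.1  -0.42 -0.05] w 10.8 j7 -1.47
```

play_rows(deltas=[0.3,0,0.3,0,0,0,0,0.3,0,0.5,0,0,0,0,0.3,0,0.5,0,0,0,0])

```text
clock: 10.25
eef_pos: [560.0, 106.8, 134.7]
tool_rot: [3.142, 0.0, 0.234]
force: [2.2, 0.1, -1.0]
width: 11.0
gripper_force: 58.9
```

play_rows(deltas=[0,0,0.3,0,0,0,0,0,0,0.5,0,0,0,0,0,0,0.5,0,0,0,0])

```text
clock: 10.62
eef_pos: [560.0, 106.9, 134.2]
tool_rot: [-3.142, 0.0, 0.234]
force: [1.1, 0.7, -0.7]
width: 10.8
gripper_force: 58.9
```

```bash
python3 st.py
```

```text
t 10.625 axis [561.46 107.22] shoulder h 9.37 yaw 13.4 tilt 0.01 F [ 1.1  0.7 -0.7] T [ 0.09 -0.3  -0.05] w 10.8 j7 -1.47
```

play_rows(deltas=[0.3,0,0.3,0,0,0,0,0.3,0,0.5,0,0,0,0,0.3,0,0.5,0,0,0,0])

```text
clock: 11.0
eef_pos: [560.2, 106.9, 133.6]
tool_rot: [3.142, 0.0, 0.234]
force: [0.2, -0.2, -0.7]
width: 11.0
gripper_force: 58.9
```

play_rows(deltas=[0,0,0.3,0,0,0,0,0,0,0.5,0,0,0,0,0,0,0.5,0,0,0,0])

```text
clock: 11.38
eef_pos: [560.2, 106.9, 133.2]
tool_rot: [3.142, 0.0, 0.234]
force: [1.6, 0.1, -0.7]
width: 10.9
gripper_force: 58.9
```

play_rows(deltas=[0,0,0.3,0,0,0,0,0,0,0.5,0,0,0,0,0,0,0.5,0,0,0,0])

```text
clock: 11.75
eef_pos: [560.3, 106.9, 132.7]
tool_rot: [3.142, 0.0, 0.234]
force: [0.6, -0.3, -0.7]
width: 11.3
gripper_force: 58.9
```

```bash
python3 st.py
```

```text
t 11.75 axis [561.73 107.24] shoulder h 7.88 yaw 13.39 tilt 0.01 F [ 0.6 -0.3 -0.7] T [-0.02 -0.11 -0.01] w 11.3 j7 -1.47
```

It is below the thread-top height with no contact, so it may be dropping straight into the gaps (the pictured gap lay nearly along the wing). Continuing gently.

play_rows(deltas=[0,0,0.4,0,0,0,0,0,0,0.8,0,0,0,0,0,0,1.2,0,0,0,0,0,0,1.2,0,0,0,0])

```text
clock: 12.25
eef_pos: [560.3, 106.9, 131.5]
tool_rot: [3.142, 0.0, 0.234]
force: [0.7, -0.2, -0.9]
width: 11.0
gripper_force: 58.9
```

play_rows(deltas=[0,0,0.3,0,0,0,0,0,0,0.6,0,0,0,0,0,0,0.6,0,0,0,0])

```text
clock: 12.62
eef_pos: [560.3, 106.9, 130.9]
tool_rot: [3.142, -0.0, 0.234]
force: [-0.0, 0.1, -1.0]
width: 11.1
gripper_force: 58.9
```

play_rows(deltas=[0,0,0.3,0,0,0,0,0,0,0.6,0,0,0,0,0,0,0.6,0,0,0,0])

```text
clock: 13.0
eef_pos: [560.3, 106.9, 130.3]
tool_rot: [3.142, 0.0, 0.234]
force: [0.4, -0.1, -0.9]
width: 11.0
gripper_force: 58.9
```

```bash
python3 st.py
```

```text
t 13.0 axis [561.79 107.26] shoulder h 5.49 yaw 13.39 tilt 0.0 F [ 0.4 -0.1 -0.9] T [-0.06 -0.09  0.02] w 11.0 j7 -1.47
```

play_rows(deltas=[0,0,0.3,0,0,0,0,0,0,0.6,0,0,0,0,0,0,0.6,0,0,0,0])

```text
clock: 13.38
eef_pos: [560.3, 107.0, 129.9]
tool_rot: [-3.142, -0.0, 0.234]
force: [-0.5, -0.1, 2.4]
width: 10.3
gripper_force: 59.1
```

play_rows(deltas=[0,0,0.3,0,0,0,0,0,0,0.5,0,0,0,0,0,0,0.5,0,0,0,0])

```text
clock: 13.75
eef_pos: [560.4, 106.9, 129.8]
tool_rot: [-3.142, -0.0, 0.234]
force: [-1.8, -0.4, 6.6]
width: 10.9
gripper_force: 59.9
```

play_rows(deltas=[0,0,0.3,0,0,0,0,0,0,0.4,0,0,0,0,0,0,0.4,0,0,0,0])

```text
clock: 14.12
eef_pos: [560.4, 106.9, 129.8]
tool_rot: [-3.141, -0.0, 0.234]
force: [-2.6, -2.0, 9.1]
width: 11.2
gripper_force: 60.3
```

```bash
python3 st.py
```

```text
t 14.125 axis [561.86 107.26] shoulder h 4.95 yaw 13.39 tilt 0.03 F [-2.6 -2.   9.1] T [-0.14  0.57  0.  ] w 11.2 j7 -1.47
```

Contact is at h≈4.9 mm by my estimate, about 10 N, level. It is well below thread-top height, so it dropped straight in. I ease the pressure and start clockwise.

play_rows(deltas=[0,0,-0.4,0,0,0,0,0,0,-0.4,0,0,0.02,0,0,-0.1,-0.4,0,0,0.05,0,0,-0.1,-0.4,0,0,0.08,0,0,-0.2,-0.3,0,0,0.11,0,0,-0.2,-0.3,0,0,0.14,0,0,-0.2,-0.3,0,0,0.14,0])

```text
clock: 15.0
eef_pos: [560.6, 107.6, 129.3]
tool_rot: [-3.141, -0.001, 0.094]
force: [-1.0, 1.8, 4.9]
width: 10.9
gripper_force: 59.7
```

```bash
python3 st.py
```

```text
t 15.0 axis [562.14 107.72] shoulder h 4.52 yaw 5.37 tilt 0.05 F [-1.   1.8  4.9] T [0.33 0.06 0.03] w 10.9 j7 -1.58
```

Sinking 0.5 mm in 8° shows the thread is engaged. Continuing.

play_rows(deltas=[0,0,0.1,0,0,0.035,0,0,-0.1,0.3,0,0,0.07,0,0,-0.2,0.4,0,0,0.105,0,0,-0.2,0.5,0,0,0.14,0,0,-0.3,0.7,0,0,0.175,0,0,-0.3,0.8,0,0,0.21,0,0,-0.4,0.9,0,0,0.245,0,0.1,-0.4,1,0,0,0.28,0,0.1,-0.5,1.2,0,0,0.315,0,0.1,-0.5,1.3,0,0,0.35,0])

```text
clock: 16.25
eef_pos: [560.9, 107.8, 128.0]
tool_rot: [-3.141, -0.001, -0.258]
force: [0.7, 0.5, 5.2]
width: 10.9
gripper_force: 59.8
```

```bash
python3 st.py
```

```text
t 16.25 axis [562.32 107.43] shoulder h 3.23 yaw -14.8 tilt 0.07 F [0.7 0.5 5.2] T [ 0.28 -0.11 -0.04] w 10.9 j7 -1.83
```

play_rows(deltas=[0,0,0.1,0,0,0.035,0,0,-0.1,0.3,0,0,0.07,0,0,-0.2,0.4,0,0,0.105,0,0,-0.2,0.5,0,0,0.14,0,0,-0.3,0.7,0,0,0.175,0,0,-0.3,0.8,0,0,0.21,0,0,-0.4,0.9,0,0,0.245,0,0.1,-0.4,1,0,0,0.28,0,0.1,-0.5,1.2,0,0,0.315,0,0.1,-0.5,1.3,0,0,0.35,0])

```text
clock: 17.5
eef_pos: [561.0, 107.8, 126.7]
tool_rot: [-3.141, -0.001, -0.609]
force: [0.5, 1.1, 5.4]
width: 10.8
gripper_force: 59.8
```

```bash
python3 st.py
```

```text
t 17.5 axis [562.22 106.99] shoulder h 1.93 yaw -34.87 tilt 0.05 F [0.5 1.1 5.4] T [ 0.15 -0.04  0.02] w 10.8 j7 -2.09
```

play_rows(deltas=[0,0,0.1,0,0,0.03,0,0,-0.1,0.3,0,0,0.06,0,0,-0.1,0.4,0,0,0.09,0,0,-0.2,0.5,0,0,0.12,0,0,-0.2,0.6,0,0,0.15,0,0,-0.3,0.7,0,0,0.18,0,0,-0.3,0.8,0,0,0.21,0])

```text
clock: 18.38
eef_pos: [561.0, 108.0, 126.0]
tool_rot: [-3.141, -0.001, -0.819]
force: [-0.2, 0.1, 6.4]
width: 10.9
gripper_force: 59.9
```

```bash
python3 st.py
```

```text
t 18.375 axis [562.04 106.88] shoulder h 1.16 yaw -46.9 tilt 0.04 F [-0.2  0.1  6.4] T [0.16 0.03 0.04] w 10.9 j7 -2.24
```

play_rows(deltas=[0,0,0.1,0,0,0.03,0,0,-0.1,0.2,0,0,0.06,0,0,-0.1,0.3,0,0,0.09,0,0,-0.2,0.4,0,0,0.12,0,0,-0.2,0.5,0,0,0.15,0])

```text
clock: 19.0
eef_pos: [560.4, 108.0, 125.5]
tool_rot: [3.141, 0.0, -0.969]
force: [-2.6, 0.9, 8.3]
width: 10.8
gripper_force: 60.2
```

```bash
python3 st.py
```

```text
t 19.0 axis [561.22 106.79] shoulder h 0.67 yaw -55.5 tilt 0.06 F [-2.6  0.9  8.3] T [0.19 0.36 0.11] w 10.8 j7 -2.35
```

play_rows(deltas=[0,0,0,0,0,0.03,0,0,-0.1,0,0,0,0.06,0,0,-0.1,0,0,0,0.09,0,0,-0.2,0,0,0,0.12,0,0,-0.2,0,0,0,0.14,0,0,-0.2,0,0,0,0.14,0])

```text
clock: 19.75
eef_pos: [560.7, 108.2, 125.4]
tool_rot: [3.141, -0.0, -1.108]
force: [-2.6, 1.3, 7.6]
width: 10.5
gripper_force: 60.0
```

```bash
python3 st.py
```

```text
t 19.75 axis [561.4  106.84] shoulder h 0.64 yaw -63.47 tilt 0.04 F [-2.6  1.3  7.6] T [ 0.14  0.19 -0.04] w 10.5 j7 -2.46
```

No more sinking over the last 8°, so it is flush. I give it a small extra turn to confirm, then let go.

play_rows(deltas=[0,0,0,0,0,0.03,0,0,-0.1,0,0,0,0.06,0,0,-0.1,0,0,0,0.09,0,0,-0.2,0,0,0,0.12,0,0,-0.2,-0.3,0,0,0.12,0,0,-0.2,-0.6,0,0,0.12,0])

```text
clock: 20.5
eef_pos: [561.0, 108.2, 125.5]
tool_rot: [3.141, -0.0, -1.227]
force: [0.2, -1.1, 0.4]
width: 11.1
gripper_force: 59.1
```

```bash
python3 st.py
```

```text
t 20.5 axis [561.46 106.77] shoulder h 0.73 yaw -70.31 tilt 0.05 F [ 0.2 -1.1  0.4] T [-0.03 -0.12 -0.01] w 11.1 j7 -2.55
```

play_rows(deltas=[0,0,0,0,0,0,1,0,0,0,0,0,0,1,0,0,0,0,0,0,1,0,0,0,0,0,0,1,0,0,-20,0,0,0,1,0,0,-60,0,0,0,1,0,0,-100,0,0,0,1,0,0,-100,0,0,0,1,0,0,-100,0,0,0,1,0,0,-100,0,0,0,1])

```text
clock: 21.75
eef_pos: [560.4, 108.7, 224.7]
tool_rot: [3.139, 0.0, -1.226]
force: [0.2, 0.5, -0.8]
width: 85.3
gripper_force: 0.0
```

```bash
python3 st.py; python3 - <<'E'
from h import *
sd=get_image('side');sc=get_image('scene');w=get_image('wrist')
def c(i,x,y,a=24): return cv2.resize(i[y-a:y+a,x-int(a*4/3):x+int(a*4/3)],(400,300),interpolation=cv2.INTER_CUBIC)
o=np.vstack([np.hstack([c(sc,188,160),c(sd,261,145)]),np.hstack([cv2.resize(w,(400,300)),cv2.resize(sc,(400,300))])])
cv2.imwrite('pics/c5.png',o[:,:,::-1])
E
```

```text
t 21.75 axis [560.88 107.31] shoulder h 99.86 yaw -70.25 tilt 0.13 F [ 0.2  0.5 -0.8] T [ 0.02 -0.04 -0.  ] w 85.3 j7 -2.63
```

View pics/c5.png

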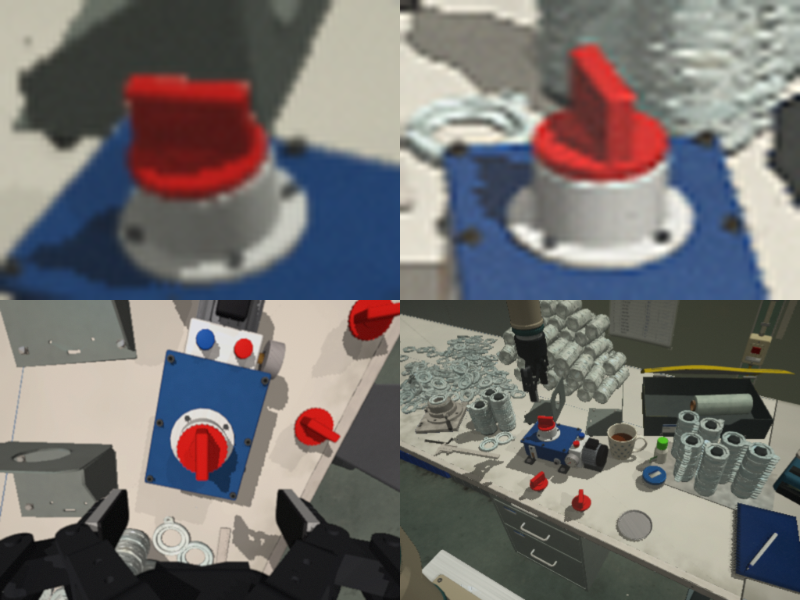

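The plug sits level and flush on the neck, in both the scene and side crops. The gripper is clear of it, and the mug, tin and paint bottle stand where they were. Handing in.

```bash
python3 -c "from cell import *; print(finish_job())"
```

```text
the job is handed in; nothing more can be done
None
```

The red filler plug is in the neck, run in clockwise until its shoulder stopped sinking (flush in both camera views), then released and handed in at about 22 s; it dropped straight into the thread start, so no counter-clockwise turn was made, and `finish_job` returned no verdict.

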